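# Clamp a tube in the V-cradle with its quick-release lever

## Task

Slide the steel tube along the V-groove of the blue clamping fixture until its end touches the end stop, without lifting it out. Then set the quick-release clamp: tighten the four-armed nut until the red cam lever begins to meet firm resistance about half-way through its swing (pointing straight out from the fixture), and swing the lever fully shut so that the jaw holds the tube firmly but is not overtightened. Leave the loose things on the table where they are.

Things in the scene. Friction and masses are not known exactly. Their poses are not given: they have to be found in the camera images.
- fixture: Blue fixture fixed to the table, 250 (x) by 150 mm; origin at the underside, below the middle of the V-groove; x along the groove to the steel end stop, y towards the nut, z up; lever on the -y side. Groove from x = -100 to +100 mm, rim 45 mm high. Post and sliding jaw, 50 mm long in x, 100 mm high, stand either side of the groove at x = 10 mm, joined by a 9 mm skewer rod at height 88 mm.
- tube: Steel tube, 160 mm long, 36 mm diameter, 0.35 to 0.65 kg, lying in the V-groove; origin at its centre on its axis (49 mm above the table), own x along its axis towards the end stop. It slides with a few newtons; it starts 25 to 60 mm short of the stop, its other end sticking out of or near the groove's -x mouth, where it can be pushed.
- stop_face (a point): Point on the face of the end stop where the tube's axis meets it (fixture x = +100 mm). With the tube touching it, the tube's centre lies 80 mm before it.
- nut_centre (a point): Centre of the nut's hub, at fixture x = 10 mm, in the plane of its four arms, about 97 mm from the groove's axis on the +y side, 88 mm above the table; axis = fixture y. Hub radius 14 mm; arms 10 mm thick, 90 degrees apart, with black 16 mm balls at radius 46 mm. It moves up to 14 mm towards -y as the lever closes.
- clamp_nut (a joint): Turn of the nut in rad; starts at 0.2 to 0.75, always too loose. At 0 the arms stand at 45 degrees to the vertical. Growing = tightening: the arm on the -x side goes down. 1 rad brings the jaw 3 mm nearer to the tube. Stays where left (12 N on an arm at 36 mm radius turns it). The right reading is 1.9 with a new rubber pad and up to 2.5 more with a worn one; only the lever's resistance tells.
- cam_lever (a joint): Swing of the lever in rad, counter-clockwise from above: 0 = open, leaning to -x; 1.1 = straight out along fixture -y; 2.2 = shut at its stop, leaning to +x. Starts at 0 to 0.25. Its cam draws the jaw in 2.1 mm by 0.35, 5.2 by 0.73, 8.7 by 1.1, 11.7 by 1.47, 13 by 1.7, 13.8 by 2.05, then snaps over centre. Free it needs under 1 N; with the pad on the tube the push at 85 mm rises to 3 to 5 N.
- lever_pivot (a point): Pivot axis of the lever, at fixture x = 10 mm, y = -72 mm, at the lever's mid-height, 88 mm above the table. Left part-way while the pad is pressed on the tube, the lever springs back towards open by itself until the load is nearly gone, so it also gives way when the nut is tightened against it.
- lever_tip (a point): Outer end of the red lever, 105 mm from its pivot; the lever is 12 mm wide and 14 mm tall, its end 30 mm are 18 mm wide and 16 mm tall.
- clamp_jaw: Blue sliding jaw on the nut side with a black rubber pad that comes down at 45 degrees on the tube; a spring of 18 N per mm lies between nut and jaw. Its origin is a reference point only: it starts near the fixture's origin and moves along fixture -y as the jaw advances.
- tape_roll: Beige roll of tape, 104 mm across, 25 mm high; loose bystander; origin at its underside.
- wood_block: Beech block, 96 x 45 x 35 mm; loose bystander; origin at its underside.
- spray_can: Red, white and yellow spray can, 66 mm wide, 229 mm tall; loose bystander; origin at its underside.

How it is judged:
On the way, in this order (a step that is already met when the one before it is completed fails the run):
1. the tube is pushed home against the end stop, in the groove, with the clamp still open (x of tube in the frame of fixture above 0.0175 m and z of tube in the frame of fixture below 0.053 m and angle between the x axis of tube and the x axis of fixture, either way round below 0.05 rad and value of joint cam_lever below 2 rad), for 0.2 s.
2. the lever is fully shut and the jaw presses firmly on the tube (value of joint cam_lever above 2.1 rad and contact force between clamp_jaw and tube between 60 and 155 N), for 0.2 s.
At the end, for the whole second after the job is handed in: The tube lies in the groove, its end within 2.5 mm of the end stop and at rest; the lever is shut (over 2.1 of 2.2 rad); the jaw presses on the tube with 60 to 155 N (all of step 2 and x of tube in the frame of fixture above 0.0175 m and z of tube in the frame of fixture below 0.053 m and angle between the x axis of tube and the x axis of fixture, either way round below 0.05 rad and linear speed of tube below 0.01 m/s); the robot touches nothing.
It fails at once if a loose bystander is moved more than 30 mm (distance of any of tape_roll, wood_block, spray_can from where it was at the start of the episode above 0.03 m).
It fails at once if the tube is lifted out of the groove (z of tube in the frame of fixture above 0.065 m).
It also fails if it takes over 67 s, if anything falls off the work surface, if the arm or the gripper's body presses on something with over 40 N, if the wrist force passes 120 N, or if a joint passes its speed limit or range.

## Robot

A 7-joint arm with a two-finger parallel gripper is mounted at the origin on the work surface; the furniture and walls round the work are solid. World frame = base frame: x ahead of the robot, y to its left, z up, the work surface at z = 0. Lengths are in m, angles in rad, forces in N, time in s.
With the tool pointing down it reaches from about 0.4 to 0.85 m from the base axis. Payload 4.5 kg.
Tool frame: the origin (TCP) lies midway between the tips of the shut fingers; the grasp point (between the pads) lies 19 mm behind it; z points along the fingers, y is the line along which they close (so a half turn about z gives the same grasp; the last joint's range is limited). The gripper opens to 85 mm and grips with 20 to 120 N. Pads are 22 mm wide; open, the fingers measure 114 mm over their backs; the gripper's body (76 mm by 85 mm) begins 54 mm behind the grasp point. The pads swing forward as they close: fully open they stand 13 mm farther back than shut.
Start: joints at [1.181, 0.689, -0.195, 1.565, 0.157, 0.902, -0.215], TCP at [0.257, -0.57, 0.231] pointing down, gripper open.
Joint ranges: [-3.01, 3.01], [-0.46, 2.08], [-1.47, 1.51], [0.13, 2.56], [-1, 4.14], [0.04, 2.09], [-2.66, 2.66]. Speed limits (rad/s): [2.57, 2.57, 3.14, 3.14, 3.14, 3.14, 3.14].

## Interface

Orientations are given as a rotation vector (axis times angle).
In Python, from rig import * gives the robot as it stands.
- The arm moves only by the tool step_arm, never from a script. Its argument "commands" is a list of rows, each a list of 7 numbers: the turn, a rotation vector about the tool's x, y, z in degrees, then the shift along the tool's x, y, z in cm, then the gripper command: -1 is shut, 1 is fully open, values between are in proportion. In form: [[ax, ay, az, x, y, z, claw], ...]. A call has 1 to 12 rows; each row shifts and turns the commanded pose from where the row before left it, along the tool's axes as they then stand; what a row does not reach is not made up. A row lasts 1/8 s, in which the tool goes at most 62.5 mm and 10.7 degrees, less where a joint would pass 70% of its speed; a pose out of reach is approached as far as the arm can. A call with a gripper value outside its range is refused whole. The fingers move at their own pace and stop on an object; "force" is the grip in N (left out, the last holds). Time passes only in rows, so rows that do not move let the fingers close. It gives the time, the measured TCP pose, the force, the opening and the grip force at its end, in the units of the state.
- observe(): the state, without advancing time (a new reading comes with each control period).
- camera(name): name is "side" or "top" or "wrist"; returns a dict with "pixels" (480x640x3 uint8, red, green, blue), "depth" (480x640 float32, m along the optical axis (not along the pixel's ray), 0 where there is no reading), "intrinsics" (3x3 intrinsics, pixels), "dist_coeffs" ([k1, k2, p1, p2, k3] as OpenCV has them; the pictures are not rectified), "T" (4x4, takes a point from camera to world coordinates). Camera axes: x right, y up, looking along -z (the intrinsics and any distortion apply to the point x, -y, -z); pixel columns grow to the right and rows downward; lengths in m; the calibration is good to about 2 mm. A picture is of the moment at which its call begins.
- finish_job(): hands the job in; it is judged then, once.
The state is a dict: "t": time; "q": joint angles; "joint_vel": joint speeds; "joint_efforts": joint torques, N m; "tool_pos": TCP position; "tcp_rot": TCP orientation; "force": force on the tool from outside, world axes, zero at the start; "moment": the same for the moment, N m; "opening": finger opening in m; "gripper_force": force on a finger pad.
Only numpy, scipy, OpenCV 4.12 (cv2) and the standard library are available. Lean on these libraries where they do the work, as an engineer would, in place of code of your own. Each camera call takes 0.05 s, during which the arm holds its last target. There are 200 camera calls.

## Working session

There is one attempt and no reset: what is moved stays moved. The work goes in short steps, Python scripts to look and compute and a tool call to move; the robot and the scene stay as the last step left them, time stands still between calls to the robot, and variables do not carry over. Pictures are saved under pics/ and viewed, at most 10 in all, crops included, and the job is handed in when it is done.

Besides the shell and the picture viewer there is one more tool, called after "Emit:" as name(argument=value, ...), one argument or row to a line, values as JSON. step_arm: Moves the arm, as the interface text tells. Its arguments: {"type":"object","properties":{"commands":{"type":"array","items":{"type":"array","items":{"type":"number"}}},"force":{"type":"number"}},"required":["commands"]}

```bash
mkdir -p pics; cat > h.py <<'E'
from rig import *
import numpy as np, cv2
from scipy.spatial.transform import Rotation as R
def cloud(c):
    d=c["depth"]; h,w=d.shape
    uv=np.stack(np.meshgrid(np.arange(w),np.arange(h)),-1).reshape(-1,1,2).astype(np.float32)
    n=cv2.undistortPoints(uv,np.array(c["intrinsics"]),np.array(c["dist_coeffs"])).reshape(-1,2)
    z=d.reshape(-1)
    p=np.stack([n[:,0]*z,-n[:,1]*z,-z],1)
    T=np.array(c["T"]); P=p@T[:3,:3].T+T[:3,3]
    P[z==0]=np.nan
    return P.reshape(h,w,3)
def save(c,name): cv2.imwrite("pics/"+name,c["pixels"][:,:,::-1])
E
python3 - <<'E'
from h import *
o=observe(); print(o)
for n in("top","side"):
    c=camera(n); save(c,n+"0.png"); np.savez("pics/"+n+"0.npz",P=cloud(c),px=c["pixels"])
    print(n,np.round(c["T"],3).tolist())
E
```

```text
{'t': 0.0, 'q': array([ 1.18081578,  0.69002084, -0.19451523,  1.56636727,  0.15728738,
        0.90249406, -0.21509768]), 'joint_vel': array([ 0.00101066, -0.00057174,  0.0002339 , -0.00038566, -0.0003819 ,
       -0.0007802 , -0.00108233]), 'joint_efforts': array([-3.52996840e-04, -5.39604485e+01, -1.26638845e+00, -1.58533341e+01,
        9.14966542e-03,  9.69962392e-03,  1.24300122e-06]), 'tool_pos': array([ 0.25668954, -0.56912677,  0.23045489]), 'tcp_rot': array([-3.06951846e+00, -6.60445763e-01,  8.15786571e-04]), 'force': array([-0.11927141,  0.13972858,  0.35282642]), 'moment': array([ 0.0508214 ,  0.03275048, -0.00249196]), 'gripper_force': 0.0, 'opening': 0.08573499317102232}
top [[-0.012, 0.98, -0.199, 0.25], [-1.0, -0.011, 0.004, -0.049], [0.002, 0.199, 0.98, 1.532], [0.0, 0.0, 0.0, 1.0]]
side [[-0.957, 0.165, -0.24, 0.283], [-0.29, -0.473, 0.832, 0.86], [0.024, 0.866, 0.5, 0.601], [0.0, 0.0, 0.0, 1.0]]
```

```bash
ls
```

```text
h.py
pics
```

View pics/top0.png

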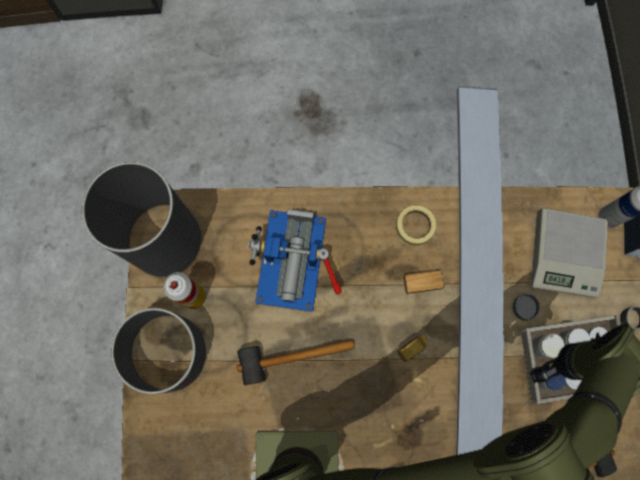

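View pics/side0.png

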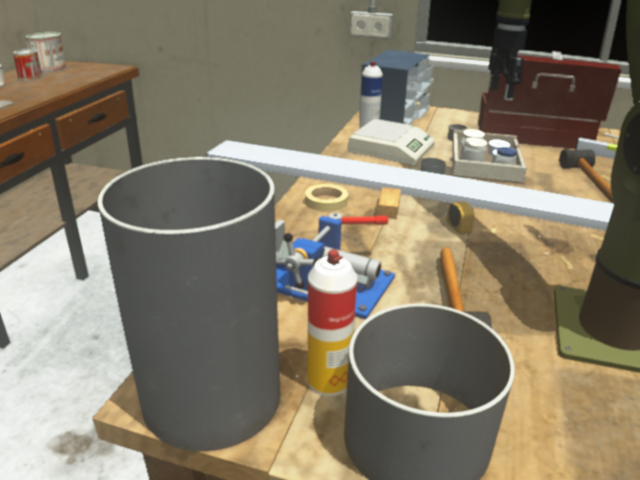

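Top view: the fixture is at about (292,260), with the stop up at (300,213), nut at left (257,245), lever at right (323,255)→(338,291), and can at (182,290). A plank spans columns 460–500. The side view shows the can and bins on the nut side and the plank raised above the table.

```bash
python3 - <<'E'
from h import *
d=np.load("pics/top0.npz");P=d["P"];px=d["px"]
for n,(u,v) in dict(beamtop=(478,100),beam=(480,200),beam2=(480,440),beamL=(463,250),beamR=(497,250),can=(180,283),bin1=(130,170),bin1b=(190,240),bin2=(150,315),bin2r=(203,345),tape=(400,225),block=(424,280),mallet=(252,365)).items(): print(n,np.round(P[v,u],3))
f=P[205:315,235:350].reshape(-1,3); c=px[205:315,235:350].reshape(-1,3).astype(int)
z=f[:,2]
blue=(c[:,2]>c[:,0]+40)&(z<.03)&(z>0.0)
r=cv2.minAreaRect((f[blue][:,:2]*1000).astype(np.float32)); print("base",r,np.median(z[blue]))
red=(c[:,0]>c[:,1]+80)&(c[:,0]>c[:,2]+80)&(z>.06)
print("lever",red.sum(),f[red].min(0),f[red].max(0),np.median(f[red],0))
q=f[red][:,:2];m=q.mean(0);u,s,v=np.linalg.svd(q-m);print("leverdir",m,v[0], np.percentile((q-m)@v[0],[1,99]))
cr=px[200:320,230:360];cv2.imwrite("pics/crop.png",cv2.resize(cr,None,fx=5,fy=5,interpolation=cv2.INTER_CUBIC)[:,:,::-1])
E
```

```text
beamtop [ 0.983 -0.513  0.022]
beam [ 0.692 -0.495  0.019]
beam2 [ 0.07  -0.459  0.027]
beamL [ 0.554 -0.437  0.027]
beamR [ 0.554 -0.53   0.023]
can [0.448 0.253 0.213]
bin1 [0.691 0.358 0.292]
bin1b [0.57  0.255 0.111]
bin2 [0.389 0.358 0.076]
bin2r [0.318 0.232 0.03 ]
tape [ 0.623 -0.274  0.027]
block [ 0.475 -0.328  0.039]
mallet [0.267 0.105 0.058]
base ((537.6241455078125, 11.214614868164062), (148.92579650878906, 248.92306518554688), 81.5937271118164) 0.011704767182157516
lever 166 [ 0.43792751 -0.11171002  0.08749444] [ 0.52343025 -0.07377978  0.10506232] [ 0.47477307 -0.09378318  0.09399071]
leverdir [ 0.47716277 -0.09309337] [-0.93636903 -0.35101714] [-0.04771202  0.03993694]
```

View pics/crop.png

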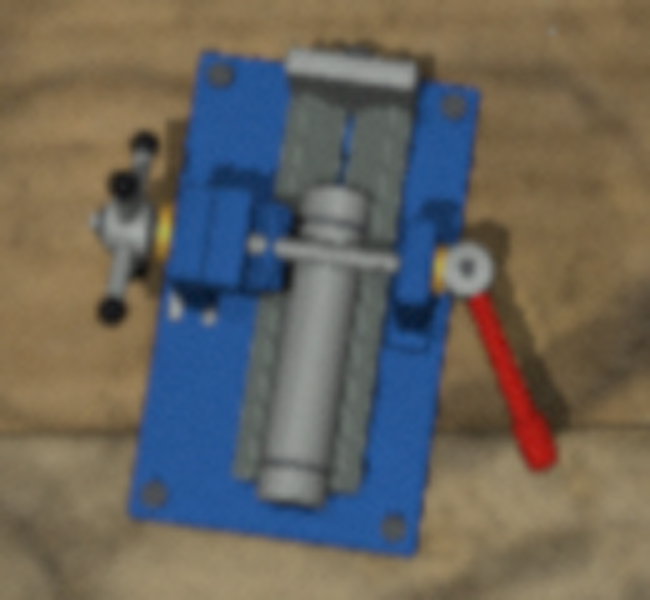

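The crop shows: tube near end (292,500), stop (352,70), nut hub (125,230) with balls at (145,145), (122,185) and (110,310), lever hub (467,268), and lever tip (540,455). The base rectangle fits as 249x149 mm with a yaw of −8.4°. Next I'm refining the frame.

```bash
cat >> h.py <<'E'
YAW=np.radians(-8.4); O=np.array([.5376,.0112])
def fx(p):
    p=np.asarray(p,float); q=p[...,:2]-O; c,s=np.cos(YAW),np.sin(YAW)
    return np.concatenate([np.stack([q[...,0]*c+q[...,1]*s,-q[...,0]*s+q[...,1]*c],-1),p[...,2:3]],-1)*1000
def st():
    o=observe(); Rm=R.from_rotvec(o["tcp_rot"]).as_matrix()
    print("t",o["t"],"fix",fx(o["tool_pos"]).round(1),"toolx deg",np.degrees(np.arctan2(Rm[1,0],Rm[0,0])).round(2),"zax",Rm[:,2].round(3),"F",o["force"].round(1),"q",o["q"].round(2))
E
python3 - <<'E'
from h import *
st()
d=np.load("pics/top0.npz");P=d["P"];px=d["px"]
F=fx(P)[205:315,235:350].reshape(-1,3); c=px[205:315,235:350].reshape(-1,3).astype(int)
m=(abs(F[:,1])<12)&(F[:,0]<-20)&(F[:,0]>-130)&(F[:,2]>55)
T=F[m];print("tube",len(T),"x",T[:,0].min(),"y",[T[abs(T[:,0]-x)<8][:,1].mean().round(1) for x in(-90,-70,-50,-30)],"z",np.percentile(T[:,2],90))
m=(F[:,1]>-22)&(F[:,1]<22)&(F[:,0]>80);print("stop x", np.percentile(F[m][F[m][:,2]>50][:,0],[2,50,98]), F[m][:,2].max(), F[m][F[m][:,2]>50][:,1].mean())
m=(F[:,1]>75)&(F[:,2]>40);N=F[m];print("nut pts",len(N))
dark=c[m].sum(1)<150
for p,k in zip(N,dark):
    if k:print(p.round(0),end=";")
print("light",N[~dark].mean(0))
m=(c[:,0]>c[:,1]+80)&(c[:,0]>c[:,2]+80)&(F[:,2]>.06);q=F[m]
m2=(F[:,2]>85)&(F[:,1]<-55)&(F[:,1]>-95)&(abs(F[:,0]-10)<20)
print("hub",F[m2].mean(0),"levertip",q[np.argmin(q[:,0])], "lever ang",np.degrees(np.arctan2(q[:,1].mean()+72,q[:,0].mean()-10))%360)
m=(F[:,2]>95)&(abs(F[:,0]-10)<40)&(F[:,1]>-90)&(F[:,1]<75);G=F[m]
print("post/jaw tops: y", np.histogram(G[:,1],bins=np.arange(-90,80,10)))
E
```

```text
t 0.1 fix [-193.1 -615.2  230.6] toolx deg 24.29 zax [-0.001  0.001 -1.   ] F [ 0.6  0.1 -0.3] q [ 1.18  0.69 -0.19  1.57  0.16  0.9  -0.22]
tube 259 x -111.9646420358909 y [np.float64(-3.1), np.float64(-2.9), np.float64(-3.5), np.float64(-3.0)] z 69.26664534583368
stop x [ 98.25071799 102.54480757 123.07424517] 93.8491434882518 -0.9354930322536931
nut pts 293
[57. 87. 87.];[59. 86. 79.];[60. 84. 77.];[54. 90. 87.];[56. 88. 82.];[56. 85. 83.];[56. 82. 84.];[52. 84. 86.];[54. 83. 79.];[ 24.  90. 136.];[ 24.  87. 138.];[ 25.  85. 136.];[ 25.  83. 138.];[ 20.  91. 144.];[ 21.  89. 140.];[ 21.  86. 141.];[ 22.  84. 139.];[ 23.  82. 137.];[ 24.  80. 134.];[ 19.  91. 137.];[ 18.  88. 142.];[ 19.  86. 140.];[ 19.  83. 143.];[ 20.  82. 139.];[ 22.  80. 131.];[ 16.  88. 143.];[ 16.  85. 145.];[ 17.  84. 137.];[ 20.  83. 127.];[ 20.  80. 131.];[ 14.  85. 142.];[ 15.  84. 136.];[ 16.  81. 136.];[-2. 83. 62.];[ 1. 82. 50.];[ 2. 80. 48.];[-3. 84. 53.];[-1. 82. 49.];[-1. 80. 47.];[-5. 83. 55.];[-4. 82. 49.];[-3. 80. 44.];[-6. 84. 46.];[-31.  90. 101.];[-30.  87. 102.];[-30.  85. 103.];[-34.  91. 104.];[-34.  89. 107.];[-33.  87. 104.];[-34.  84. 108.];[-33.  81. 109.];[-36.  91. 105.];[-36.  88. 106.];[-37.  86. 109.];[-35.  84. 104.];[-36.  81. 108.];[-39.  91. 105.];[-39.  88. 105.];[-39.  85. 107.];[-38.  83. 107.];[-41.  85. 107.];light [ 7.73936441 87.28676922 97.29142882]
hub [  7.61697618 -73.53557997  99.36617638] levertip [ -82.12317751 -126.16319875   94.93117999] lever ang 216.2521875309083
post/jaw tops: y (array([35, 34, 51, 73, 13,  1,  1,  2,  0,  1, 12, 25, 82, 65, 69, 47]), array([-90, -80, -70, -60, -50, -40, -30, -20, -10,   0,  10,  20,  30,
        40,  50,  60,  70]))
```

Emit:
step_arm(
  commands=[
    [0,0,8.2,0,0,0,-1],
    [0,0,8.2,0,0,0,-1],
    [0,0,8.2,0,0,0,-1],
    [0,0,8.1,0,0,0,-1],
    [0,0,0,0.5,-4,0,-1],
    [0,0,0,0.5,-5,0,-1],
    [0,0,0,0.5,-5,0,-1],
    [0,0,0,0.5,-5,0,-1],
    [0,0,0,0.5,-5,0,-1],
    [0,0,0,0.5,-5,0,-1],
    [0,0,0,0.5,-5,0,-1],
    [0,0,0,0.5,-5,0,-1],
  ],
  force=40,
)

```text
t: 1.6
tool_pos: [0.3539, -0.1882, 0.2312]
tcp_rot: [-3.133, 0.231, -0.0]
force: [0.9, 0.0, 0.3]
opening: 0.0
gripper_force: 0.0
```

```bash
python3 -c "
from h import *
st()"
```

```text
t 1.6 fix [-152.6 -224.1  231.2] toolx deg -8.42 zax [ 0.  0. -1.] F [0.9 0.  0.3] q [ 0.37  0.41  0.01  2.21 -0.01  0.52 -1.34]
```

Emit:
step_arm(
  commands=[
    [0,0,0,0.5,-4.5,0,-1],
    [0,0,0,0.5,-4.5,0,-1],
    [0,0,0,0.5,-4.5,0,-1],
    [0,0,0,0.5,-4.5,0,-1],
    [0,0,0,0,-4.2,0,-1],
    [0,0,0,0,0,5,-1],
    [0,0,0,0,0,5,-1],
    [0,0,0,0,0,5,-1],
    [0,0,0,0,0,2.9,-1],
    [0,0,0,0,0,0,-1],
  ],
)

```text
t: 2.85
tool_pos: [0.4131, 0.0275, 0.058]
tcp_rot: [3.131, -0.23, -0.024]
force: [-0.2, 0.4, 0.7]
opening: 0.0002
gripper_force: 0.0
```

```bash
python3 -c "
from h import *
st()
c=camera('top');save(c,'top1.png');F=fx(cloud(c));T=F[(abs(F[...,1])<10)&(F[...,2]>55)&(F[...,2]<75)&(F[...,0]<0)&(F[...,0]>-160)];print(T[:,0].min())"
```

```text
t 2.85 fix [-125.5   -2.1   58. ] toolx deg -8.4 zax [-0.016 -0.001 -1.   ] F [-0.2  0.4  0.7] q [-0.17  0.81 -0.    2.31  0.02  0.04 -1.91]
-10.690747821110625
```

Emit:
step_arm(
  commands=[
    [0,0,0,1,0,0.2,-1],
    [0,0,0,1,0,0.2,-1],
    [0,0,0,1,0,0.2,-1],
    [0,0,0,0.8,0,0.1,-1],
  ],
)

```text
t: 3.4
tool_pos: [0.4447, 0.0218, 0.0531]
tcp_rot: [3.13, -0.228, -0.038]
force: [-10.5, 2.3, 8.2]
opening: 0.0003
gripper_force: 5.4
```

```bash
python3 -c "
from h import *
st()"
```

```text
t 3.4 fix [-93.4  -3.1  53.1] toolx deg -8.35 zax [-0.025 -0.001 -1.   ] F [-10.5   2.3   8.2] q [-0.15  0.82 -0.01  2.21  0.03  0.13 -1.9 ]
```

Emit:
step_arm(
  commands=[
    [0,0.7,0,0.8,0,0,-1],
    [0,0.7,0,0.8,0,0,-1],
    [0,0,0,0.4,0,0,-1],
    [0,0,0,0,0,0,-1],
  ],
)

```text
t: 3.9
tool_pos: [0.468, 0.0185, 0.0525]
tcp_rot: [3.128, -0.23, 0.01]
force: [-6.5, 0.7, 5.0]
opening: 0.0001
gripper_force: 3.4
```

```bash
python3 -c "
from h import *
st()"
```

```text
t 3.9 fix [-69.9  -3.   52.5] toolx deg -8.42 zax [ 0.006 -0.005 -1.   ] F [-6.5  0.7  5. ] q [-0.14  0.83  0.    2.17  0.04  0.14 -1.9 ]
```

Emit:
step_arm(
  commands=[
    [0,0,0,0.3,0,0,-1],
    [0,0,0,0,0,0,-1],
  ],
)

```text
t: 4.15
tool_pos: [0.468, 0.0184, 0.0524]
tcp_rot: [3.128, -0.229, 0.001]
force: [-11.4, 1.4, 8.5]
opening: -0.0001
gripper_force: 5.5
```

Emit:
step_arm(
  commands=[
    [0,0,0,0.3,0,0,-1],
    [0,0,0,0,0,0,-1],
  ],
)

```text
t: 4.4
tool_pos: [0.468, 0.0183, 0.0522]
tcp_rot: [3.128, -0.227, -0.008]
force: [-14.6, 2.6, 11.5]
opening: -0.0001
gripper_force: 7.7
```

```bash
python3 -c "
from h import *
st()
c=camera('top');save(c,'top2.png');F=fx(cloud(c))
T=F[(abs(F[...,1]+2)<10)&(F[...,2]>60)&(F[...,2]<75)&(F[...,0]<100)&(F[...,0]>25)];print(np.percentile(T[:,0],[1,50,90,95,99]))
cv2.imwrite('pics/crop2.png',cv2.resize(c['pixels'][200:320,230:360],None,fx=4,fy=4,interpolation=cv2.INTER_CUBIC)[:,:,::-1])"
```

```text
t 4.4 fix [-69.9  -3.1  52.2] toolx deg -8.32 zax [-0.005 -0.005 -1.   ] F [-14.6   2.6  11.5] q [-0.14  0.83 -0.    2.16  0.04  0.16 -1.89]
[53.81449667 80.49241787 97.87346193 98.92780814 99.43716514]
```

Emit:
step_arm(
  commands=[
    [0,0,0,-1,0,0,-1],
    [0,0,0,-1.2,0,-1,-1],
    [0,0,0,0,0,-5,-1],
    [0,0,0,0,0,-5,-1],
    [0,0,0,1,-2,-1,-1],
    [0,0,0,2.5,-2.5,0,-1],
    [0,0,0,2,-2.5,0,-1],
    [0,0,0,1.5,-2.5,0,-1],
    [0,0,0,0,0,0,-1],
  ],
)

```text
t: 5.58
tool_pos: [0.5388, 0.1083, 0.1732]
tcp_rot: [3.133, -0.226, 0.024]
force: [-0.3, 0.0, -0.0]
opening: 0.0001
gripper_force: 0.0
```

```bash
python3 -c "
from h import *
st()
c=camera('wrist');save(c,'w1.png')
c=camera('top');P=fx(cloud(c));np.save('pics/P3.npy',P);save(c,'top3.png')
T=P[(abs(P[...,1]+2)<12)&(P[...,2]>55)&(P[...,2]<75)&(P[...,0]<0)&(P[...,0]>-140)];print('tube near end',T[:,0].min())"
```

```text
t 5.575 fix [-13.   96.3 173.2] toolx deg -8.23 zax [ 0.015 -0.002 -1.   ] F [-0.3  0.  -0. ] q [-0.29  0.66  0.01  1.88 -0.    0.59 -1.99]
tube near end -60.94327052411907
```

View pics/w1.png

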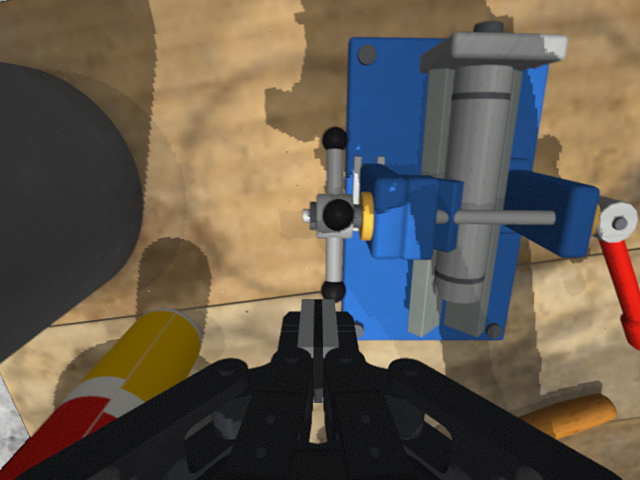

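The wrist view shows the tube against the stop, one nut ball pointing up at (338,215), side balls at (335,138) and (333,290), and the can at lower left, clear of the gripper.

```bash
python3 -c "
from h import *
c=camera('wrist');P=fx(cloud(c))
for u,v in((338,215),(335,138),(333,290),(336,165),(334,260),(336,190),(370,215),(385,215),(620,220),(318,320)): print((u,v),P[v,u].round(0))
for v in(165,260,138,290): 
  r=P[v,300:380]; m=r[:,2]>60; print(v,np.where(m)[0]+300 if m.sum()<20 else (np.where(m)[0][[0,-1]]+300), r[m][:,1].min().round(),r[m][:,1].max().round())
"
```

```text
(338, 215) [ 21.  84. 138.]
(335, 138) [55. 83. 82.]
(333, 290) [-32.  84. 106.]
(336, 165) [30. 78. -1.]
(334, 260) [-17.  83.  96.]
(336, 190) [25. 82. 89.]
(370, 215) [ 12.  63. 100.]
(385, 215) [12. 54. 99.]
(620, 220) [ 10. -84. 103.]
(318, 320) [ -4.  94. 193.]
165 [319 320 321 322 323 324 325 326 327 328 329 330 331 332 333 334] 84.0 93.0
260 [319 320 321 322 323 324 325 326 327 328 329 330 331 332 333 334] 83.0 93.0
138 [314 339] 81.0 96.0
290 [314 338] 81.0 96.0
```

Emit:
step_arm(
  commands=[
    [0,0,0,0,0.3,5,-1],
    [0,0,0,-0.3,0,1.5,-1],
    [0,0,0,-0.3,0,1.0,-1],
    [0,0,0,-0.2,0,0.7,-1],
    [0,0,0,-0.4,0,0.6,-1],
    [0,0,0,-0.4,0,0.5,-1],
    [0,0,0,-0.4,0,0.4,-1],
    [0,0,0,0,0,0,-1],
  ],
)

```text
t: 6.72
tool_pos: [0.5202, 0.104, 0.0773]
tcp_rot: [3.13, -0.233, 0.028]
force: [0.9, 0.6, 10.9]
opening: -0.0003
gripper_force: 5.2
```

```bash
cat >> h.py <<'E'
def balls(F,px,name=""):
    c=px.astype(int).sum(-1); m=(F[...,1]>65)&(F[...,1]<103)&(F[...,2]>55)&(F[...,2]<150)&(c<130)&(abs(F[...,0]-10)<62)
    k,l,s,_=cv2.connectedComponentsWithStats(m.astype(np.uint8))
    for i in range(1,k):
        if s[i,4]<6: continue
        p=np.median(F[l==i],0); print("dark",name,s[i,4],p.round(0),"ang above -x: %.0f"%np.degrees(np.arctan2(p[2]-88-4,-(p[0]-10))))
E
python3 -c "
from h import *
st()
c=camera('top');balls(fx(cloud(c)),c['pixels'])"
```

```text
t 6.725 fix [-30.8  89.3  77.3] toolx deg -8.53 zax [ 0.018 -0.004 -1.   ] F [ 0.9  0.6 10.9] q [-0.3   0.81  0.01  1.99 -0.    0.32 -2.01]
dark  24 [ 51.  85. 112.] ang above -x: 154
```

Emit:
step_arm(
  commands=[
    [0,0,0,0,0,-5,-1],
    [0,0,0,0,-0.3,-2.7,-1],
    [0,-0.8,0,4.3,0,0,-1],
    [0,0,0,0,0,3.3,-1],
    [0,0,0,-0.4,0,0,-1],
    [0,0,0,-0.8,0,0.5,-1],
    [0,0,0,-0.7,0,0.6,-1],
    [0,0,0,-0.5,0,0.8,-1],
    [0,0,0,-0.5,0,0.9,-1],
    [0,0,0,-0.3,0,0.3,-1],
    [0,0,0,0,0,0,-1],
  ],
)

```text
t: 8.15
tool_pos: [0.5341, 0.1065, 0.0919]
tcp_rot: [-3.132, 0.233, -0.018]
force: [5.8, 0.0, 12.2]
opening: -0.0002
gripper_force: 5.8
```

```bash
python3 -c "
from h import *
st()
c=camera('top');balls(fx(cloud(c)),c['pixels'])"
```

```text
t 8.15 fix [-17.4  93.8  91.9] toolx deg -8.52 zax [ 0.011 -0.    -1.   ] F [ 5.8  0.  12.2] q [-0.29  0.79  0.01  1.94 -0.01  0.4  -2.  ]
dark  18 [56. 84. 95.] ang above -x: 176
```

```bash
python3 -c "
from h import *
def pos(t,r=80,w=7):
    a=np.radians(207)+t;u=np.array([np.cos(a),np.sin(a)]);n=np.array([u[1],-u[0]])
    return np.array([10,-72])+r*u+n*(w+11*abs(n[0])+14.5*abs(n[1]))
p0=None
for t in [-.2,0,.2,.4,.6,.8,1,1.2,1.4,1.6,1.75,1.9,2.05,2.2,2.3]:
    p=pos(t);print(t,p.round(0),None if p0 is None else (p-p0).round(0)*[1,-1]/10);p0=p
c=camera('top');px=c['pixels'].astype(int);F=fx(cloud(c));m=(px[...,0]>px[...,1]+80)&(px[...,0]>px[...,2]+80)&(F[...,2]>60)&(F[...,1]<-75)&(F[...,2]<110)
q=F[m];print(len(q));a,b=cv2.fitLine(q[:,:2].astype(np.float32),cv2.DIST_L2,0,.01,.01)[:2].ravel();print(np.degrees(np.arctan2(b,a)),np.degrees(np.arctan2(q[:,1].mean()+73,q[:,0].mean()-9))%360)
"
```

```text
-0.2 [-73. -70.] None
0 [-73. -86.] [0.1 1.6]
0.2 [ -68. -102.] [0.4 1.6]
0.4 [ -60. -117.] [0.8 1.5]
0.6 [ -49. -131.] [1.1 1.4]
0.8 [ -34. -142.] [1.5 1.1]
1 [ -17. -150.] [1.7 0.8]
1.2 [  -1. -154.] [1.6 0.4]
1.4 [  13. -155.] [1.4 0.1]
1.6 [  28. -154.] [ 1.5 -0.1]
1.75 [  39. -151.] [ 1.1 -0.3]
1.9 [  50. -146.] [ 1.1 -0.5]
2.05 [  60. -139.] [ 1.  -0.7]
2.2 [  70. -130.] [ 1.  -0.9]
2.3 [  76. -124.] [ 0.6 -0.7]
170
29.125145 216.03693222413852
```

Emit:
step_arm(
  commands=[
    [0,0,0,0,0,-4,-1],
    [0,0,0,0,0,-4,-1],
    [0,-0.6,0,-1.4,4,0,-1],
    [0,0,0,-1.4,4,0,-1],
    [0,0,0,-1.4,4,0,-1],
    [0,0,0,-1.4,4,0,-1],
    [0,0,0,0,0,5,-1],
    [0,0,0,0,0,4.7,-1],
    [0,0,0,0,1.8,0,-1],
  ],
)

```text
t: 9.38
tool_pos: [0.4423, -0.0603, 0.0702]
tcp_rot: [3.132, -0.227, -0.032]
force: [-0.0, 0.3, 0.1]
opening: 0.0002
gripper_force: 0.0
```

```bash
python3 -c "
from h import *
st()"
```

```text
t 9.375 fix [-83.9 -84.6  70.2] toolx deg -8.28 zax [-0.021  0.    -1.   ] F [-0.   0.3  0.1] q [ 0.04  0.79 -0.02  2.2   0.07  0.17 -1.76]
```

Emit:
step_arm(
  commands=[
    [0,0.6,0,1.4,1.5,-0.3,-1],
    [0,0.6,0,1.0,1.7,0,-1],
    [0,0,0,1.1,1.4,0,-1],
    [0,0,0,1.5,1.1,0,-1],
    [0,0,0,1.7,0.8,0,-1],
    [0,0,0,0,0,0,-1],
  ],
)

```text
t: 10.12
tool_pos: [0.5038, -0.1349, 0.0764]
tcp_rot: [3.131, -0.23, 0.016]
force: [0.5, 2.9, 1.1]
opening: 0.0003
gripper_force: 1.7
```

```bash
cat >> h.py <<'E'
def lever():
    c=camera('top');px=c['pixels'].astype(int);F=fx(cloud(c));m=(px[...,0]>px[...,1]+80)&(px[...,0]>px[...,2]+80)&(F[...,2]>60)&(F[...,1]<-75)&(F[...,2]<110)
    q=F[m];a,b=cv2.fitLine(q[:,:2].astype(np.float32),cv2.DIST_L2,0,.01,.01)[:2].ravel()
    t=np.degrees(np.arctan2(b,a)); d=np.degrees(np.arctan2(q[:,1].mean()+74,q[:,0].mean()-8)); 
    while t-d>90:t-=180
    while d-t>90:t+=180
    print("lever n",len(q),"fit %.2f rad, mean %.2f"%(np.radians(t+153),np.radians(d+153)))
    return c
E
python3 -c "
from h import *
st();lever()"
```

```text
t 10.125 fix [ -12.1 -149.5   76.4] toolx deg -8.39 zax [ 0.01  -0.003 -1.   ] F [0.5 2.9 1.1] q [ 0.2   0.81 -0.05  2.01  0.12  0.32 -1.66]Traceback (most recent call last):
  File "<string>", line 3, in <module>
    st();lever()
         ~~~~~^^
  File "h.py", line 29, in lever
    q=F[m];a,b=cv2.fitLine(q[:,:2].astype(np.float32),cv2.DIST_L2,0,.01,.01)[:2].ravel()
               ~~~~~~~~~~~^^^^^^^^^^^^^^^^^^^^^^^^^^^^^^^^^^^^^^^^^^^^^^^^^^
cv2.error: OpenCV(4.12.0) /io/opencv/modules/imgproc/src/linefit.cpp:50: error: (-215:Assertion failed) count > 0 in function 'fitLine2D_wods'
```

Emit:
step_arm(
  commands=[
    [0,0,0,1.2,0.3,0,-1],
    [0,0,0,0,0,0,-1],
  ],
)

```text
t: 10.42
tool_pos: [0.5131, -0.1375, 0.0763]
tcp_rot: [3.133, -0.227, 0.009]
force: [0.2, 6.9, 3.7]
opening: -0.0001
gripper_force: 3.4
```

Emit:
step_arm(
  commands=[
    [0,0,0,1.4,0.1,0,-1],
    [0,0,0,0,0,0,-1],
  ],
)

```text
t: 10.68
tool_pos: [0.5243, -0.141, 0.0758]
tcp_rot: [3.132, -0.227, 0.002]
force: [-2.7, 2.5, -0.4]
opening: 0.0001
gripper_force: 1.7
```

Emit:
step_arm(
  commands=[
    [0,0,0,1.5,0,0,-1],
    [0,0,0,0,0,0,-1],
  ],
)

```text
t: 10.92
tool_pos: [0.538, -0.144, 0.0754]
tcp_rot: [3.131, -0.229, -0.002]
force: [-4.6, 4.2, -0.3]
opening: 0.0003
gripper_force: 2.5
```

Emit:
step_arm(
  commands=[
    [0,0,0,1.1,-0.3,0,-1],
    [0,0,0,0,0,0,-1],
  ],
)

```text
t: 11.18
tool_pos: [0.5488, -0.1432, 0.0754]
tcp_rot: [3.13, -0.229, -0.003]
force: [-4.2, 3.1, 0.8]
opening: -0.0003
gripper_force: 2.3
```

```bash
python3 -c "
from h import *
st()"
```

```text
t 11.175 fix [  33.7 -151.1   75.4] toolx deg -8.38 zax [-0.002 -0.003 -1.   ] F [-4.2  3.1  0.8] q [ 0.21  0.84 -0.06  1.86  0.11  0.44 -1.65]
```

Emit:
step_arm(
  commands=[
    [0,0,0,0,0,-3.5,-1],
    [0,0,0,0,0,-3.5,-1],
    [0,0,0,-4,-1,-1,-1],
    [0,0,0,-4,-2,-1,-1],
    [0,0,0,0,0,0,-1],
  ],
)

```text
t: 11.8
tool_pos: [0.4737, -0.1011, 0.1663]
tcp_rot: [3.13, -0.228, 0.004]
force: [1.4, 0.5, -0.0]
opening: 0.0001
gripper_force: 0.0
```

```bash
sed -i "s/c=camera('top');px=c/c=camera('wrist');px=c/" h.py; python3 -c "
from h import *
st();c=lever();save(c,'w2.png');np.save('pics/w2.npy',fx(cloud(c)))"
```

```text
t 11.8 fix [ -46.8 -120.5  166.3] toolx deg -8.32 zax [ 0.002 -0.004 -1.   ] F [ 1.4  0.5 -0. ] q [ 0.16  0.61 -0.07  2.05  0.09  0.47 -1.7 ]
lever n 3362 fit 0.97 rad, mean 1.05
```

View pics/w2.png

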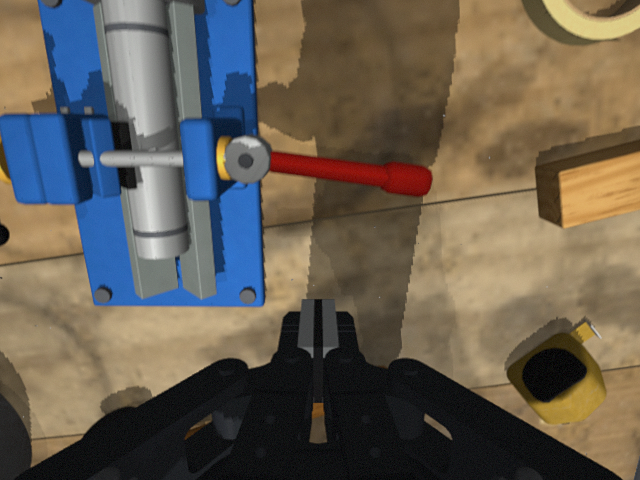

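The wrist view shows that the lever has sprung back. It runs from hub (245,160) to tip (430,180), about 0.98 rad, and the black pad is on the tube. I'll check that it has settled.

Emit:
step_arm(
  commands=[
    [0,0,0,0,0,0,-1],
    [0,0,0,0,0,0,-1],
    [0,0,0,0,0,0,-1],
    [0,0,0,0,0,0,-1],
  ],
)

```text
t: 12.35
tool_pos: [0.478, -0.1024, 0.1654]
tcp_rot: [3.13, -0.231, 0.011]
force: [1.0, -0.0, -0.4]
opening: -0.0003
gripper_force: 0.0
```

```bash
python3 -c "
from h import *
st();lever()
F=np.load('pics/w2.npy');print('tube near end',[F[v,u].round(0).tolist() for u,v in((160,245),(160,250),(160,255))])"
```

```text
t 12.35 fix [ -42.4 -121.1  165.4] toolx deg -8.43 zax [ 0.007 -0.004 -1.   ] F [ 1.  -0.  -0.4] q [ 0.16  0.62 -0.07  2.05  0.09  0.47 -1.7 ]
lever n 3459 fit 0.97 rad, mean 1.04
tube near end [[-48.0, -14.0, 65.0], [-51.0, -14.0, 67.0], [-55.0, -14.0, 66.0]]
```

Emit:
step_arm(
  commands=[
    [0,0,0,0,2.1,4,-1],
    [0,0,0,0,0,5,-1],
    [0,0,0,2.5,0.8,0,-1],
    [0,0,0,1.6,0.4,0,-1],
    [0,0,0,1.4,0.1,0,-1],
    [0,0,0,1.5,-0.1,0,-1],
    [0,0,0,1.1,-0.3,0,-1],
    [0,0,0,1.1,-0.5,0,-1],
    [0,0,0,0,0,0,-1],
  ],
)

```text
t: 13.52
tool_pos: [0.5643, -0.1397, 0.0755]
tcp_rot: [3.131, -0.229, 0.006]
force: [-2.6, 1.9, -1.4]
opening: 0.0001
gripper_force: 1.4
```

```bash
python3 -c "
from h import *
st()"
```

```text
t 13.525 fix [  48.5 -145.4   75.5] toolx deg -8.36 zax [ 0.003 -0.003 -1.   ] F [-2.6  1.9 -1.4] q [ 0.2   0.85 -0.07  1.82  0.12  0.47 -1.66]
```

Emit:
step_arm(
  commands=[
    [0,0,0,1.1,-0.7,0,-1],
    [0,0,0,1.0,-0.9,0,-1],
    [0,0,0,0.7,-0.7,0,-1],
    [0,0,0,0,0,0,-1],
  ],
)

```text
t: 14.02
tool_pos: [0.5845, -0.1304, 0.0759]
tcp_rot: [3.117, -0.239, -0.026]
force: [-23.1, -11.1, 16.5]
opening: -0.0
gripper_force: 15.5
```

```bash
python3 -c "
from h import *
st()"
```

```text
t 14.025 fix [  67.1 -133.2   75.9] toolx deg -8.78 zax [-0.017 -0.014 -1.   ] F [-23.1 -11.1  16.5] q [ 0.16  0.87 -0.05  1.75  0.11  0.54 -1.69]
```

Force has risen to 28 N and the lever is at its stop. Now I'll back off and look.

Emit:
step_arm(
  commands=[
    [0,0,0,-1,0.6,0,-1],
    [0,0,0,-1.5,1,0,-1],
    [0,0,0,-2,0,-4,-1],
    [0,0,0,-3,-1,-4,-1],
    [0,0,0,-4,-1,-2,-1],
    [0,0,0,-1,0,0,-1],
    [0,0,0,0,0,0,-1],
  ],
)

```text
t: 14.9
tool_pos: [0.4742, -0.0996, 0.176]
tcp_rot: [3.129, -0.23, 0.015]
force: [-0.5, 0.3, -0.0]
opening: 0.0001
gripper_force: 0.0
```

```bash
python3 -c "
from h import *
st();c=lever();save(c,'w3.png')"
```

```text
t 14.9 fix [ -46.6 -118.9  176. ] toolx deg -8.42 zax [ 0.009 -0.005 -1.   ] F [-0.5  0.3 -0. ] q [ 0.16  0.6  -0.07  2.05  0.1   0.49 -1.71]
lever n 3205 fit 2.18 rad, mean 2.12
```

View pics/w3.png

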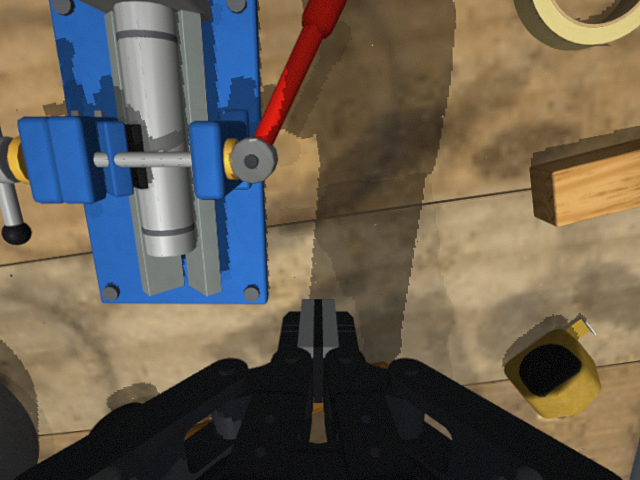

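The lever is shut from (250,160) up to (320,10), about 2.18 rad. The tube is still home in the groove, the pad is on it, and the gripper is clear.

```bash
python3 -c "
from rig import *
print(finish_job())"
```

```text
the job is handed in; nothing more can be done
None
```

I slid the tube home against the end stop, tightened the nut to about 2.4 rad (the lever first met resistance near 0.98 rad) and swung the lever shut to about 2.18 rad. I then handed the job in at about 15 s; I estimate the jaw force at roughly 110 N from the spring rate, not measured, and no verdict came back.

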